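# Close the arepa warmer and hold the surface probe on its red spot

## Task

The arepa warmer's top is to be checked for temperature with its door closed: first push the warmer's door fully shut until it clicks home on its catch, then lift the yellow surface probe out of its wooden stand. Hold the probe upright with its copper foot centred on the red spot on top of the warmer, pressing lightly so that the spring tip is pushed about half way in, never hard, and finish while holding it there like that, still gripped. Leave the other things on the counter where they are.

Things in the scene. Friction and masses are not known exactly. Their poses are not given: they have to be found in the camera images.
- warmer: steel countertop arepa warmer with a flat white top, fixed: 200 deep (x) x 300 wide (y) x 170 high. Origin at the centre of its underside on the counter, x points from the door side to the back (away from the robot), y to its left, z up; the top is at z 170.
- warmer_door (a joint): the warmer's upright door, black frame, amber glass, 290 x 145 x 15, hinged at the warmer's left (+y) front edge, swings out to the robot. Rad: 0 = shut, grows as it opens; starts partly open, stays where left. In the last 0.045 rad a ball catch resists with about 4 N at the free edge; below about 0.015 it snaps the door in to 0 and keeps it there.
- door_push (a point): a place to push: on the door's outer face, on the black upper frame bar, 190 from the hinge axis, 13 below the door's top edge, 150 above the counter. x axis: the closing direction, normal to the door; y: along the door to the hinge. A bar handle stands 37 off the face 75 further out, only at heights 38 to 103.
- door_hinge (a point): point on the vertical hinge axis at the same height as door_push; the axis lies in the middle of the door's thickness, so door_push is 7.5 mm outside (towards the robot) of the plane through the axis.
- stand: fixed wooden block 80 x 90 x 100 high with an upright 25 mm hole through its centre in which the probe stands. Origin at the centre of its underside.
- probe: loose surface probe, about 0.135 kg, upright in the stand: yellow handle 40 (x) x 26 (y) x 75 high, below it a steel stem 12 in diameter, 55 long, then the spring tip. Origin at the centre of the handle's underside, which rests on the stand's top (height 100); z up along the handle. Grip it across its 26 width (along y).
- probe_grip (a point): point inside the handle on its axis, 50 above the handle's underside: where to grip from above.
- probe_tip (a joint): the probe's spring tip, a copper foot 18 in diameter, 6 thick, on a plunger. Value in m: 0 = fully out (the foot's face is 80 mm below the handle's underside), grows to 0.016 = pushed in to the stop. The spring pushes with 1 N at 0, 3 N half way (0.008), 5 N at the stop (250 N/m).
- tip_face (a point): centre of the copper foot's lower face, the face that touches the spot; moves with the tip.
- spot_red: red disc 32 in diameter, 2 thick, fixed on the warmer's white top: the spot to probe. Origin at the centre of its underside, on the warmer's top (height 170); its upper face is at height 172.
- spot_blue: blue disc of the same size on the warmer's top: not the one to probe. Red and blue may be either way round.
- budare: loose round black nonstick griddle, 260 in diameter, 14 high, two wire handles to a total of 362; bystander at the left. Origin at the centre of its underside.
- butter_dish: loose ceramic white butter dish with lid, 100 x 155 x 79 high, standing on a wooden turntable 220 in diameter and 28 high at the far right; bystander. Origin at the centre of its underside.
- grater: loose orange plastic box grater 70 x 90 x 198 high, standing to the right of the warmer; bystander. Origin at the centre of its underside.
- tongs_a: loose stainless tongs 255 long, 12 high, lying at the left near the robot; bystander. Origin under their middle, x along them.
- tongs_b: the same tongs, lying at the right near the robot; bystander.
There are look-alikes about, which are no part of the job. Of the things like the probe, leave any that is blue, pink or white; of the rest the smaller one is meant.

How it is judged:
By the outcome, as a careful person would: the job done as asked, in the order asked, and still so for the second after the job is handed in, while the arm keeps its last pose, push and grip.
It also fails if it takes over 58 s, if anything falls off the work surface, if the arm or the gripper's body presses on something with over 40 N, if the wrist force passes 120 N, or if a joint passes its speed limit or range.

## Robot

A 7-joint arm with a two-finger parallel gripper is mounted at the origin on the work surface. World frame = base frame: x ahead of the robot, y to its left, z up, the work surface at z = 0. Lengths are in m, angles in rad, forces in N, time in s.
With the tool pointing down it reaches from about 0.425 to 0.925 m from the base axis. Payload 6.8 kg.
Tool frame: the origin (TCP) lies on the front face of the gripper's body, between the roots of the fingers; the fingertips stand 73 mm ahead of it and the grasp point (between the pads) lies 54 mm ahead of it; z points along the fingers, y is the direction in which the jaws open and shut (so a half turn about z gives the same grasp; the last joint's range is limited). The gripper opens to 85 mm and grips with 20 to 120 N. Pads are 22 mm wide; open, the fingers measure 114 mm over their backs; the gripper's body (76 mm by 85 mm) begins 54 mm behind the grasp point. The pads swing forward as they close: fully open they stand 13 mm farther back than shut.
Start: joints at [-1.343, 0.477, 0.022, 1.555, -0.011, 1.109, -0.083], TCP at [0.222, 0.637, 0.304] pointing down, gripper open.
Joint ranges: [-2.96, 2.96], [-0.34, 2.1], [-1.41, 1.46], [0.24, 2.44], [-1.37, 4.51], [0.17, 1.92], [-2.96, 2.96]. Speed limits (rad/s): [2.39, 2.39, 3.14, 3.14, 3.14, 3.14, 3.14].

## Interface

Orientations are given as a rotation vector (axis times angle).
In Python, from bench import * gives the robot as it stands.
- The arm moves only by the tool jog_arm, never from a script. Its argument "plan" is a list of rows, each a list of 2 entries, a list of its own where there are three numbers: the shift along the world's x, y, z in cm, then the turn about the world's z in rad. In form: [[[tx, ty, tz], twist], ...]. A call has 1 to 12 rows; each row shifts and turns the commanded pose from where the row before left it; what a row does not reach is not made up. A row lasts 1/10 s, in which the tool goes at most 50 mm and 8.59 degrees, less where a joint would pass 70% of its speed; a pose out of reach is approached as far as the arm can. A call is refused whole if a number of a shift passes 5 or a number of a turn 0.15, either way. A call with a gripper value outside its range is refused whole. "hand" is the finger opening in cm, from 0 to 8.54, set as the call begins (left out, the last holds). The fingers move at their own pace and stop on an object; "grip_force" is the grip in N (left out, the last holds). Time passes only in rows, so rows that do not move let the fingers close. It gives the time, the measured TCP pose, the force and the opening at its end, in the units of the state.
- get_obs(): the state, without advancing time (a new reading comes with each control period).
- grab_frame(name): name is "side" or "top"; returns the picture (400x640x3 uint8, red, green, blue); there is no depth.
- get_calibration(name): a dict with "intrinsics" (3x3 intrinsics, pixels), "k1" (the pictures are not rectified: a ray, as slopes to the right and down, at radius r is drawn at 1 + k1 r^2 times it, then the intrinsics apply), "xyz" and "orientation" of the camera in the world. Camera axes: x right, y down, z forward; pixel columns grow to the right and rows downward; lengths in m; the calibration is good to about 2 mm. A picture is of the moment at which its call begins. get_calibration takes no time and is no camera call.
- hand_in(): hands the job in, once; it reports no verdict.
The state is a dict: "clock": time; "joints": joint angles; "qvel": joint speeds; "tau": joint torques, N m; "tcp_pos": TCP position; "orientation": TCP orientation; "contact_force": force on the tool from outside, world axes, zero at the start; "moment": the same for the moment, N m; "grip_width": finger opening in m.
Only numpy, scipy, OpenCV 4.12 (cv2) and the standard library are available. Lean on these libraries where they do the work, as an engineer would, in place of code of your own. Each camera call takes 0.05 s, during which the arm holds its last target. There are 200 camera calls.

## Working session

There is one attempt and no reset: what is moved stays moved. The work goes in short steps, Python scripts to look and compute and a tool call to move; the robot and the scene stay as the last step left them, time stands still between calls to the robot, and variables do not carry over. Pictures are saved under pics/ and viewed, about 8 in all and at most 12, crops included, and the job is handed in when it is done.

Besides the shell and the picture viewer there is one more tool, called after "Call:" as name(argument=value, ...), one argument or row to a line, values as JSON. jog_arm: Moves the arm, as the interface text tells. Its arguments: {"type":"object","properties":{"plan":{"type":"array","items":{"type":"array"}},"hand":{"type":"number"},"grip_force":{"type":"number"}},"required":["plan"]}

```bash
mkdir -p pics; cat > h.py <<'E'
from bench import *
import numpy as np, cv2
from scipy.spatial.transform import Rotation as R
def cal(n):
    c=get_calibration(n); o=np.array(c["orientation"]); 
    Rm=R.from_rotvec(o).as_matrix() if o.size==3 else o
    return np.array(c["intrinsics"]),c["k1"],np.array(c["xyz"]),Rm
def ray(n,px):
    K,k,p,Rm=cal(n)
    d=np.linalg.inv(K)@[px[0],px[1],1]; u=d[:2].copy(); v=u.copy()
    for _ in range(30): v=u/(1+k*(v@v))
    r=Rm@[v[0],v[1],1]; return p,r/np.linalg.norm(r)
def onz(n,px,z):
    p,r=ray(n,px); return p+r*(z-p[2])/r[2]
def proj(n,P):
    K,k,p,Rm=cal(n); c=Rm.T@(np.array(P)-p); v=c[:2]/c[2]; v=v*(1+k*(v@v))
    return (K@[v[0],v[1],1])[:2]
def tri(n1,a,n2,b):
    p,r=ray(n1,a);q,s=ray(n2,b)
    t=np.linalg.lstsq(np.c_[r,-s],q-p,rcond=None)[0]
    A=p+r*t[0];B=q+s*t[1]; return (A+B)/2,np.linalg.norm(A-B)
def snap(n,f):
    im=grab_frame(n); np.save(f"pics/{f}.npy",im); cv2.imwrite(f"pics/{f}.png",im[:,:,::-1]); return im
E
python3 - <<'E'
from h import *
for n in("side","top"):
    snap(n,n+"0"); print(n,[np.round(x,3).tolist() for x in cal(n)])
print(get_obs())
E
```

```text
side [[[391.279, 0.0, 321.041], [0.0, 391.279, 200.683], [0.0, 0.0, 1.0]], -0.07, [0.087, -0.784, 0.873], [[0.87, -0.312, 0.382], [-0.493, -0.539, 0.683], [-0.007, -0.782, -0.623]]]
top [[[502.063, 0.0, 315.765], [0.0, 502.063, 199.839], [0.0, 0.0, 1.0]], 0.033, [0.203, 0.032, 1.609], [[0.045, -0.976, 0.211], [-0.999, -0.044, 0.007], [0.003, -0.211, -0.977]]]
{'clock': 0.1, 'joints': array([-1.34309985,  0.4777226 ,  0.02238532,  1.55631032, -0.01152106,
        1.10930279, -0.08309913]), 'qvel': array([ 0.00028859, -0.00127396,  0.00016452, -0.00130707, -0.00054131,
        0.00022672,  0.00156657]), 'tau': array([ 5.14872809e-03, -5.97760320e+01,  1.61382247e+00, -2.81954652e+01,
        1.28083443e-02,  4.99956121e-03, -1.12702492e-05]), 'tcp_pos': array([0.22231612, 0.63691906, 0.30303805]), 'orientation': array([-5.25007628e-01, -3.09725742e+00,  2.52436047e-03]), 'contact_force': array([-1.1379573 ,  0.18952491, -1.11378999]), 'moment': array([ 0.04261484, -0.0121649 ,  0.04125501]), 'grip_width': 0.08549551179421103}
```

View pics/side0.png

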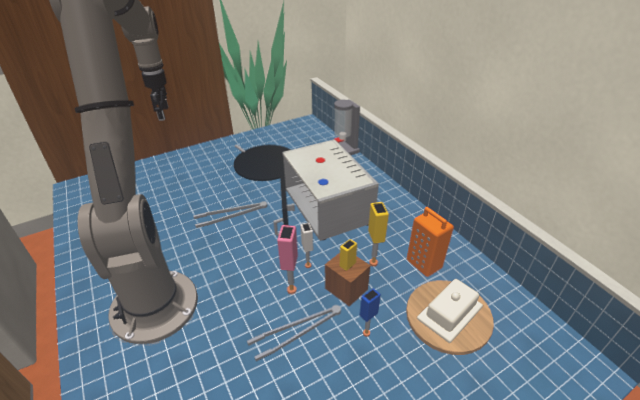

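View pics/top0.png

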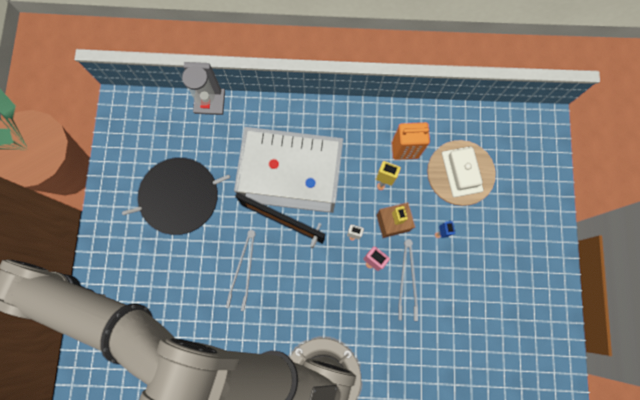

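The side view has five probe-like things:
- pink (288,248)
- white (307,237)
- blue (370,305)
- large yellow (378,222), standing on the counter
- small yellow (347,255), in the wooden stand

The small yellow one, at top-view (402,214), is the one meant. The door is open, with its top edge running from (240,198) to (322,240) in the top view. I'll crop to confirm and measure.

```bash
python3 - <<'E'
from h import *
t=np.load("pics/top0.npy");s=np.load("pics/side0.npy")
a=cv2.resize(t[120:270,225:425],(800,600),interpolation=cv2.INTER_CUBIC)
b=cv2.resize(s[185:305,270:400],(520,480),interpolation=cv2.INTER_CUBIC)
cv2.imwrite("pics/c1.png",a[:,:,::-1]);cv2.imwrite("pics/c2.png",b[:,:,::-1])
def blobs(im,lo,hi,amin=20):
    h=cv2.cvtColor(im,cv2.COLOR_RGB2HSV);m=cv2.inRange(h,lo,hi)
    n,l,st,c=cv2.connectedComponentsWithStats(m)
    return [(c[i].round(1).tolist(),int(st[i,4]),st[i,:4].tolist()) for i in range(1,n) if st[i,4]>amin]
for n,im in(("top",t),("side",s)):
    for nm,lo,hi in(("yel",(22,150,100),(30,255,255)),("red",(174,150,100),(180,255,255)),("red2",(0,200,150),(4,255,255)),("blue",(108,150,120),(125,255,255))):
        for x in blobs(im,lo,hi):
            print(n,nm,x, onz(n,x[0],.172).round(4) if nm!="yel" else "")
E
```

```text
top yel ([385.5, 177.6], 141, [377, 171, 19, 13]) 
top yel ([396.9, 217.8], 78, [393, 209, 13, 15]) 
top blue ([310.0, 182.6], 55, [306, 179, 9, 8]) [0.564  0.0615 0.172 ]
top blue ([447.7, 228.7], 70, [444, 221, 11, 14]) [ 0.445  -0.3421  0.172 ]
side yel ([377.6, 224.0], 527, [369, 202, 19, 41]) 
side yel ([347.6, 255.9], 317, [340, 240, 16, 30]) 
side blue ([322.6, 181.6], 30, [319, 180, 8, 5]) [0.5672 0.0634 0.172 ]
side blue ([370.4, 297.2], 79, [362, 289, 18, 15]) [ 0.4425 -0.3671  0.172 ]
```

View pics/c1.png

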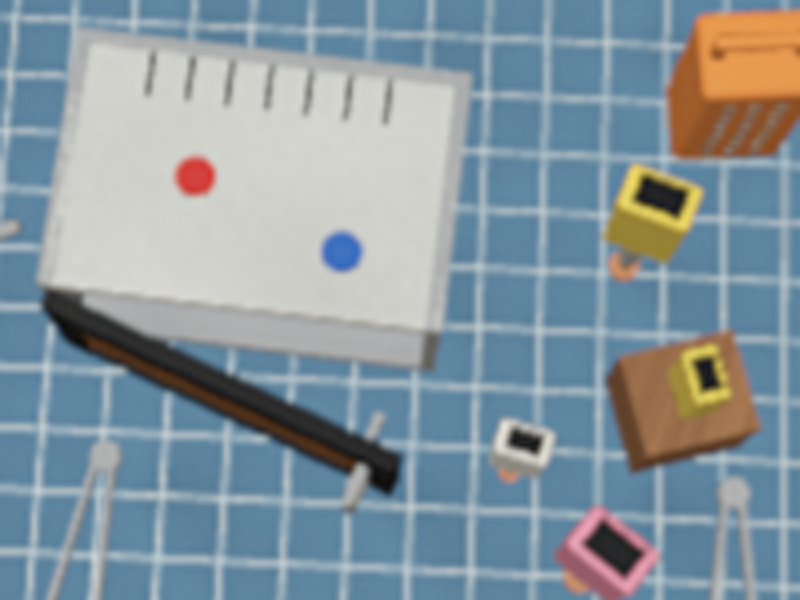

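View pics/c2.png

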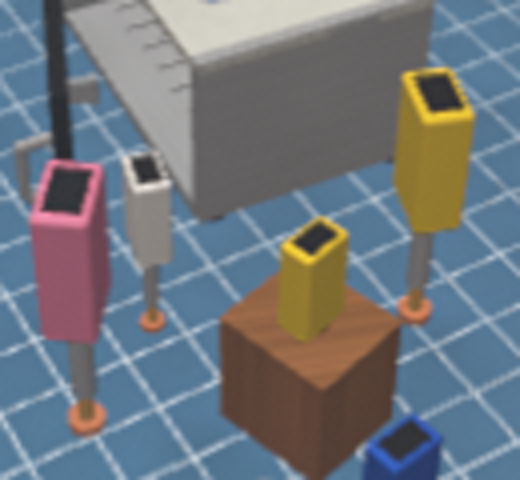

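The small yellow probe sits in the stand, and the red spot is the left one. Next I'll get the geometry from corner pixels.

```bash
python3 - <<'E'
from h import *
T=lambda x,y:((x+.5)/4-.5+225,(y+.5)/4-.5+120)
S=lambda x,y:((x+.5)/4-.5+270,(y+.5)/4-.5+185)
print("warmer corners BL,BR,FR,FL")
W=[onz("top",T(*p),.17) for p in((82,30),(470,75),(437,333),(42,287))]
for w in W: print(w.round(3))
for a,b in((0,1),(1,2),(2,3),(3,0)): print(np.linalg.norm(W[a]-W[b]).round(3))
e=W[3]-W[2]+W[0]-W[1]; print("yaw y-axis",np.arctan2(-e[0],e[1]), "centre",np.mean(W,0))
t=np.load("pics/top0.npy").astype(int);s=np.load("pics/side0.npy").astype(int)
for n,im,bx in(("top",t,(264,154,284,174)),("side",s,(310,150,330,168))):
    c=im[bx[1]:bx[3],bx[0]:bx[2]]; w=(c[:,:,0]-c[:,:,1]).clip(30)-30
    yy,xx=np.mgrid[bx[1]:bx[3],bx[0]:bx[2]]; p=((xx*w).sum()/w.sum(),(yy*w).sum()/w.sum()); print("red",n,p,onz(n,p,.172).round(4))
# label of probe: dark
for n,im,bx in(("top",t,(396,203,408,220)),("side",s,(340,237,358,252))):
    c=im[bx[1]:bx[3],bx[0]:bx[2]]; m=(c.max(2)<70).astype(np.uint8); yy,xx=np.nonzero(m)
    p=(xx.mean()+bx[0],yy.mean()+bx[1]); print("label",n,len(xx),p,onz(n,p,.175).round(4))
print("probe top corners side"); 
for p in((282,239),(322,216),(348,231),(308,256)): print(onz("side",S(*p),.175).round(4))
print("stand top corners side")
for p in((220,323),(322,390),(400,322)): print(onz("side",S(*p),.10).round(4))
print("stand top corners top")
for p in((625,362),(733,333),(760,430),(648,460)): print(onz("top",T(*p),.10).round(4))
print("door top: back edge hinge, far; front far")
for p in((75,291),(401,456),(392,480),(48,292)): print(onz("top",T(*p),.163).round(4))
E
```

```text
warmer corners BL,BR,FR,FL
[0.728 0.265 0.17 ]
[ 0.706 -0.029  0.17 ]
[ 0.507 -0.011  0.17 ]
[0.528 0.28  0.17 ]
0.295
0.2
0.292
0.201
yaw y-axis -0.07403322849471994 centre [0.61706938 0.12644793 0.17      ]
red top (np.float64(273.418487394958), np.float64(163.6213316095669)) [0.6171 0.1729 0.172 ]
red side (np.float64(319.9279075609143), np.float64(159.67797035920623)) [0.6212 0.1758 0.172 ]
label top 23 (np.float64(401.2608695652174), np.float64(212.95652173913044)) [ 0.4845 -0.2076  0.175 ]
label side 30 (np.float64(348.1666666666667), np.float64(244.3)) [ 0.4871 -0.2063  0.175 ]
probe top corners side
[ 0.4695 -0.1964  0.175 ]
[ 0.5024 -0.1916  0.175 ]
[ 0.5093 -0.2112  0.175 ]
[ 0.4756 -0.2171  0.175 ]
stand top corners side
[ 0.4343 -0.1792  0.1   ]
[ 0.4618 -0.2601  0.1   ]
[ 0.5373 -0.2377  0.1   ]
stand top corners top
[ 0.5052 -0.1578  0.1   ]
[ 0.5317 -0.2401  0.1   ]
[ 0.4573 -0.261   0.1   ]
[ 0.4305 -0.1765  0.1   ]
door top: back edge hinge, far; front far
[0.5275 0.2567 0.163 ]
[0.4157 0.0113 0.163 ]
[0.3979 0.0171 0.163 ]
[0.5259 0.2765 0.163 ]
```

Estimates so far:
- Warmer yaw is -0.074, the hinge is near (0.523, 0.281), and the door is open about 0.35 rad.
- The probe is near (0.485, -0.2075).
- The red spot is near (0.619, 0.1745).

I'll move in front of the door with the fingers shut.

Call:
jog_arm(
  plan=[
    [[1.6,-4.1,0],0],
    [[1.6,-4.1,0],0],
    [[1.6,-4.1,0],0],
    [[1.6,-4.1,0],0],
    [[1.6,-4.1,0],0],
    [[1.6,-4.1,0],0],
    [[1.6,-4.1,0],0],
    [[1.6,-4.1,0],0],
    [[1.6,-4.1,0],0],
    [[1.6,-4.1,0],0],
    [[1.6,-4.1,0],-0.1],
    [[0,0,0],0],
  ],
  hand=0,
)

```text
clock: 1.3
tcp_pos: [0.3999, 0.1805, 0.3038]
orientation: [0.697, 3.063, -0.003]
contact_force: [0.2, 0.5, -0.6]
grip_width: 0.0002
```

Call:
jog_arm(
  plan=[
    [[0.8,-2.0,0],0],
    [[0.8,-1.9,-2],0],
    [[0,0,-3.5],0],
    [[0,0,-3.5],0],
    [[0,0,0],0],
  ],
)

```text
clock: 1.8
tcp_pos: [0.4118, 0.1466, 0.2105]
orientation: [-0.677, -3.062, 0.009]
contact_force: [-1.3, -0.2, 0.2]
grip_width: 0.0002
```

```bash
python3 - <<'E'
from h import *
t=snap("top","t1");s=snap("side","s1")
o=get_obs();print(o['tcp_pos'],o['contact_force'])
a=cv2.resize(t[140:280,225:405],(540,420),interpolation=cv2.INTER_CUBIC);b=cv2.resize(s[120:260,240:326],(258,420),interpolation=cv2.INTER_CUBIC)
cv2.imwrite("pics/c3.png",np.hstack([a,b])[:,:,::-1])
E
```

```text
[0.41422029 0.14760163 0.21409846] [-0.17931908  0.87536994  0.32990372]
```

View pics/c3.png

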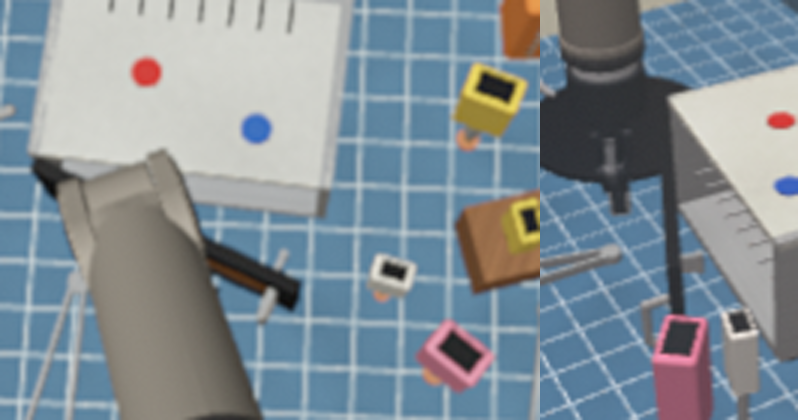

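The shut fingers are just outside the door's outer face, above the handle height. Now pushing along the arc.

Call:
jog_arm(
  plan=[
    [[0.9,-0.5,0],0.03],
    [[0.9,-0.5,0],0.03],
    [[0.9,-0.5,0],0.04],
    [[0.9,-0.4,0],0.04],
    [[0.9,-0.4,0],0.04],
    [[0.9,-0.4,0],0.04],
    [[0.7,-0.3,0],0.04],
    [[0.4,-0.2,0],0.04],
    [[0,0,0],0],
  ],
)

```text
clock: 2.8
tcp_pos: [0.4809, 0.1158, 0.216]
orientation: [0.213, 3.131, 0.003]
contact_force: [-0.2, 0.4, 0.3]
grip_width: 0.0001
```

Call:
jog_arm(
  plan=[
    [[0.3,0,0],0.03],
    [[0.3,0,0],0.03],
    [[0.2,0,0],0],
    [[0.2,0,0],0],
    [[0,0,0],0],
  ],
)

```text
clock: 3.3
tcp_pos: [0.4867, 0.1156, 0.2143]
orientation: [-0.12, -3.133, 0.001]
contact_force: [-11.1, 0.1, 7.4]
grip_width: 0.0001
```

Call:
jog_arm(
  plan=[
    [[0.2,0,0],0],
    [[0.2,0,0],0],
    [[0,0,0],0],
  ],
)

```text
clock: 3.6
tcp_pos: [0.4911, 0.1151, 0.214]
orientation: [-0.121, -3.135, 0.002]
contact_force: [-3.9, -1.8, -1.5]
grip_width: 0.0002
```

```bash
python3 - <<'E'
from h import *
o=get_obs();print(o['clock'],o['tcp_pos'],o['contact_force'])
E
```

```text
3.6 [0.49105705 0.11507913 0.21400626] [-3.86926428 -1.76519103 -1.54108347]
```

The force dropped from 11 to 4 N, which suggests the catch snapped in. I'll push a little more to confirm there's a hard stop.

Call:
jog_arm(
  plan=[
    [[0.2,0,0],0],
    [[0.2,0,0],0],
    [[0.1,0,0],0],
    [[0,0,0],0],
  ],
)

```text
clock: 4.0
tcp_pos: [0.4938, 0.1152, 0.2138]
orientation: [-0.12, -3.128, 0.003]
contact_force: [-17.6, -1.3, 11.8]
grip_width: 0.0003
```

17 N is well above what the catch can resist at this radius (about 7 N), so the door should be on its stop. I'll back off and look.

Call:
jog_arm(
  plan=[
    [[-2,0,0],0],
    [[-2,0,1],0],
    [[0,-3.5,3.5],0.05],
    [[0,-4.0,3.5],0.1],
    [[0,-4.5,2],0.1],
    [[0,-4.5,0],0],
    [[0,-4.5,0],0],
    [[0,-4.5,0],0],
  ],
  hand=8.5,
)

```text
clock: 4.8
tcp_pos: [0.4588, -0.139, 0.3135]
orientation: [-0.272, 3.126, -0.0]
contact_force: [1.0, 0.0, 0.4]
grip_width: 0.085
```

```bash
python3 - <<'E'
from h import *
t=snap("top","t2");s=snap("side","s2")
o=get_obs();print(o['tcp_pos'],o['orientation'])
a=cv2.resize(t[140:260,225:425],(600,360),interpolation=cv2.INTER_CUBIC);b=cv2.resize(s[120:240,260:390],(390,360),interpolation=cv2.INTER_CUBIC)
cv2.imwrite("pics/c4.png",np.vstack([a,np.pad(b,((0,0),(0,210),(0,0)))])[:,:,::-1][:600])
E
```

```text
[ 0.45804987 -0.14342628  0.31345574] [-0.25661651  3.12799599 -0.00424902]
```

View pics/c4.png

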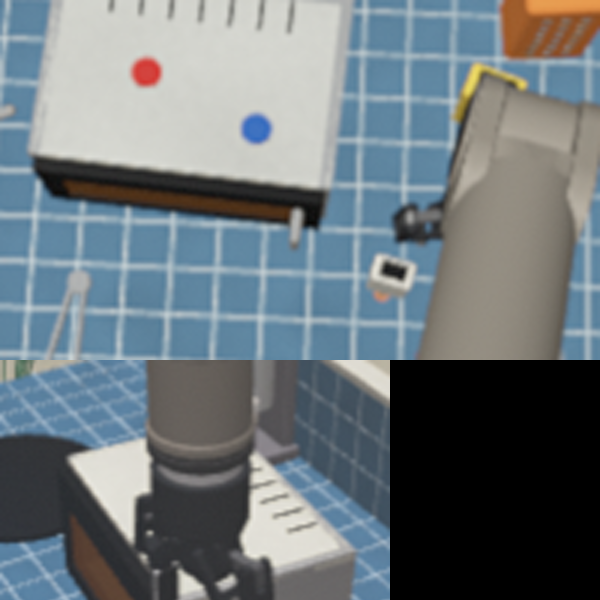

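The door looks flush with the warmer front. Next, over to the probe, yaw about 0.2.

Call:
jog_arm(
  plan=[
    [[1.4,-3.2,0],0.04],
    [[1.3,-3.2,0],0],
    [[0,0,-3],0],
    [[0,0,-3],0],
    [[0,0,0],0],
  ],
)

```text
clock: 5.4
tcp_pos: [0.4841, -0.1999, 0.2494]
orientation: [0.335, -3.119, -0.003]
contact_force: [0.7, 0.8, -0.3]
grip_width: 0.0851
```

```bash
python3 - <<'E'
from h import *
s=snap("side","s3")
o=get_obs();print(o['tcp_pos'],o['orientation'])
b=cv2.resize(s[170:310,260:420],(640,560),interpolation=cv2.INTER_CUBIC)
cv2.imwrite("pics/c5.png",b[:,:,::-1])
E
```

```text
[ 0.48508242 -0.20032693  0.25133648] [ 3.35578408e-01 -3.12109998e+00 -1.55823224e-03]
```

View pics/c5.png

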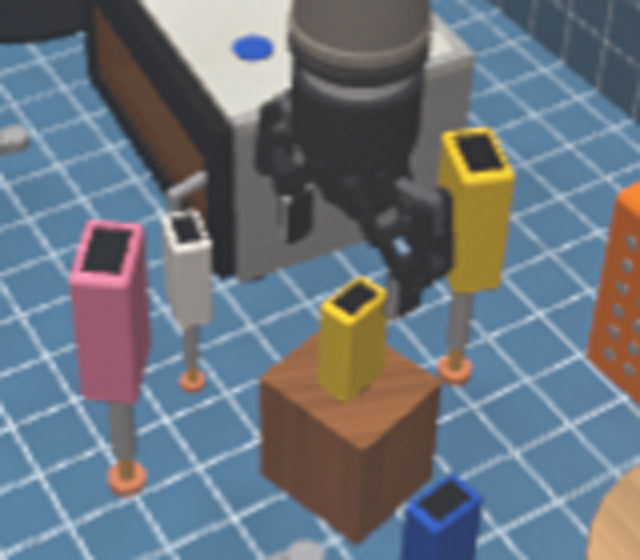

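The fingers straddle the small yellow handle: tips at crop (297,235) and (400,310), handle top at (352,297). Descend and grip.

Call:
jog_arm(
  plan=[
    [[0,-0.7,-1.5],0],
    [[0,0,-1.6],0],
    [[0,0,-1.6],0],
    [[0,0,0],0],
  ],
)

```text
clock: 5.85
tcp_pos: [0.4857, -0.2076, 0.2052]
orientation: [0.337, -3.123, -0.001]
contact_force: [-0.8, -0.0, 0.3]
grip_width: 0.085
```

Call:
jog_arm(
  plan=[
    [[0,0,0],0],
    [[0,0,0],0],
    [[0,0,0],0],
    [[0,0,0],0],
    [[0,0,0],0],
  ],
  hand=1.5,
  grip_force=40,
)

```text
clock: 6.35
tcp_pos: [0.4859, -0.2084, 0.2056]
orientation: [-0.336, 3.122, -0.0]
contact_force: [-0.7, 0.3, 5.3]
grip_width: 0.0257
```

Gripped: the opening is 25.7 mm against a 26 mm handle. Lift straight up.

Call:
jog_arm(
  plan=[
    [[0,0,1],0],
    [[0,0,2],0],
    [[0,0,3],0],
    [[0,0,3],0],
    [[0,0,3],0],
    [[0,0,3],0],
    [[0,0,3],0],
    [[0,0,2],0],
    [[0,0,0],0],
  ],
)

```text
clock: 7.25
tcp_pos: [0.4861, -0.209, 0.4081]
orientation: [-0.334, 3.119, -0.002]
contact_force: [0.4, -0.8, -2.4]
grip_width: 0.0257
```

Call:
jog_arm(
  plan=[
    [[1,3,0],0],
    [[1,3,0],0],
    [[1,3,0],0],
    [[1,3,0],0],
    [[1,3,0],0],
    [[1,3,0],0],
    [[1,3,0],0],
    [[1,3,0],0],
    [[1,3,0],0],
    [[1,3,0],0],
    [[1,3,0],0],
    [[1,3,0],0],
  ],
)

```text
clock: 8.45
tcp_pos: [0.6052, 0.1527, 0.4034]
orientation: [0.335, -3.121, 0.001]
contact_force: [0.4, 0.7, -1.1]
grip_width: 0.0257
```

Call:
jog_arm(
  plan=[
    [[0.6,1.3,0],0],
    [[0.5,1,0],0],
    [[0,0,0],0],
    [[0,0,0],0],
  ],
)

```text
clock: 8.85
tcp_pos: [0.6164, 0.1729, 0.4047]
orientation: [0.333, -3.123, 0.002]
contact_force: [0.4, -0.1, -1.3]
grip_width: 0.0255
```

```bash
python3 - <<'E'
from h import *
s=snap("side","s4");t=snap("top","t4")
o=get_obs();print(o['tcp_pos'],o['orientation'],o['contact_force'],o['grip_width'])
b=cv2.resize(s[60:200,260:400],(560,560),interpolation=cv2.INTER_CUBIC)
cv2.imwrite("pics/c6.png",b[:,:,::-1])
E
```

```text
[0.6163997  0.17269121 0.40500922] [ 3.31922768e-01 -3.12395733e+00  1.04138688e-03] [-0.35109989  0.56659596 -1.44765054] 0.025274040871927837
```

View pics/c6.png

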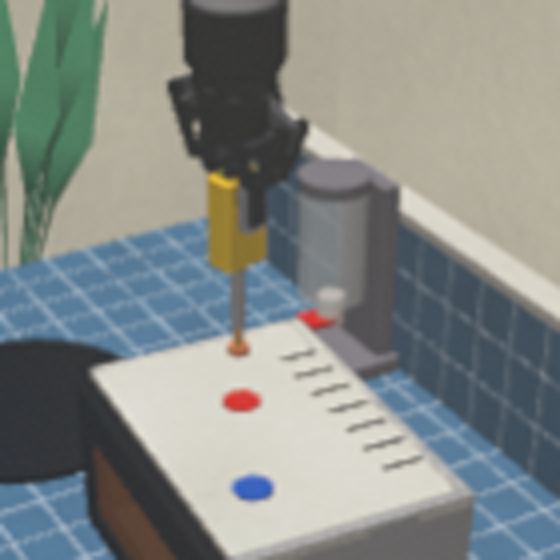

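The probe hangs upright, with the foot at crop (238,349) above the red spot at (241,400). Now the foot-to-spot offset within the side view.

```bash
python3 - <<'E'
from h import *
s=np.load("pics/s4.npy").astype(int)
def cen(bx,f):
    c=s[bx[1]:bx[3],bx[0]:bx[2]];w=f(c).clip(0);yy,xx=np.mgrid[bx[1]:bx[3],bx[0]:bx[2]]
    return (xx*w).sum()/w.sum(),(yy*w).sum()/w.sum()
f=cen((313,142,327,152),lambda c:c[:,:,0]-c[:,:,2]-45); r=cen((310,153,332,168),lambda c:c[:,:,0]-c[:,:,1]-40)
F=onz("side",f,.2225);Rd=onz("side",r,.172);print(f,r,F.round(4),Rd.round(4),(Rd-F).round(4))
tp=get_obs()['tcp_pos'];print(proj("side",[tp[0],tp[1],.2225]))
for z in(.28,.26,.24):
    c=s[int(round(proj("side",[tp[0],tp[1],z])[1]))][310:332].sum(1);print(z,proj("side",[tp[0],tp[1],z]).round(1),c)
E
```

```text
(np.float64(319.07389937106916), np.float64(146.14779874213838)) (np.float64(319.9185022026432), np.float64(159.70649779735683)) [0.6202 0.1787 0.2225] [0.6211 0.1756 0.172 ] [ 0.0009 -0.0031 -0.0505]
[318.96182063 147.27893044]
0.28 [318.8 131.4] [394 388 372 375 400 423 420 381 323 319 311 343 379 377 378 417 431 446
 455 424 406 400]
0.26 [318.8 137. ] [459 419 367 362 369 366 368 351 325 324 312 364 415 418 403 384 420 422
 419 427 410 406]
0.24 [318.9 142.5] [385 380 383 370 390 454 492 459 386 315 408 543 611 620 621 626 640 644
 640 639 638 638]
```

Call:
jog_arm(
  plan=[
    [[0.2,0,-1.5],0],
    [[0,0,-1.5],0],
    [[0,0,-1],0],
    [[0,0,0],0],
    [[0,0,0],0],
  ],
)

```text
clock: 9.45
tcp_pos: [0.6183, 0.1746, 0.3643]
orientation: [0.336, -3.123, 0.0]
contact_force: [0.1, 0.4, -0.5]
grip_width: 0.0254
```

```bash
python3 - <<'E'
from h import *
im=snap("side","s5");s=im.astype(int)
for _ in range(4): o=get_obs()
print(o['tcp_pos'],o['contact_force'])
b=cv2.resize(im[130:180,290:350],(720,600),interpolation=cv2.INTER_CUBIC)
for p,z in((o['tcp_pos'],o['tcp_pos'][2]-.1855),): print("pred foot face",z,proj("side",[p[0],p[1],z]))
print("red expected",proj("side",[.6211,.1756,.172]))
cv2.imwrite("pics/c7.png",b[:,:,::-1])
E
```

```text
[0.61858025 0.17472365 0.3649875 ] [ 0.45182146 -0.81635706 -0.89762638]
pred foot face 0.17948749753050275 [319.37011284 158.11841782]
red expected [319.92473948 159.7077835 ]
```

View pics/c7.png

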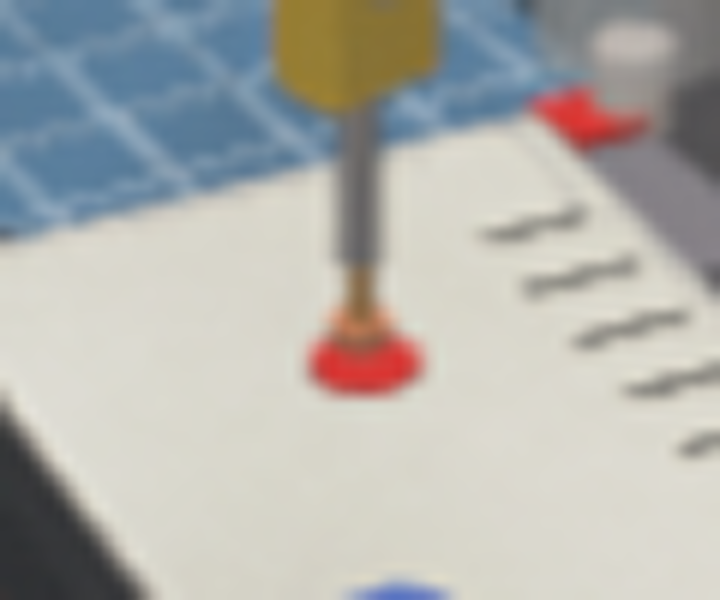

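The foot is within about 1 mm of the spot centre: columns 361 against 366 in the 12x crop. I'll trim by a millimetre and descend.

Call:
jog_arm(
  plan=[
    [[0.05,-0.1,-0.3],0],
    [[0,0,-0.3],0],
    [[0,0,-0.3],0],
    [[0,0,-0.2],0],
    [[0,0,-0.2],0],
    [[0,0,0],0],
    [[0,0,0],0],
  ],
)

```text
clock: 10.2
tcp_pos: [0.6191, 0.1736, 0.3521]
orientation: [-0.336, 3.123, 0.0]
contact_force: [0.5, -0.7, 1.2]
grip_width: 0.0254
```

Call:
jog_arm(
  plan=[
    [[0,0,0],0],
  ],
)

```text
clock: 10.3
tcp_pos: [0.6191, 0.1736, 0.3521]
orientation: [-0.336, 3.123, 0.0]
contact_force: [0.8, -1.0, 2.5]
grip_width: 0.0259
```

Call:
jog_arm(
  plan=[
    [[0,0,0],0],
  ],
)

```text
clock: 10.4
tcp_pos: [0.6191, 0.1736, 0.352]
orientation: [-0.336, 3.123, 0.0]
contact_force: [0.5, -0.4, 0.6]
grip_width: 0.0255
```

Call:
jog_arm(
  plan=[
    [[0,0,-0.15],0],
    [[0,0,-0.1],0],
    [[0,0,0],0],
    [[0,0,0],0],
    [[0,0,0],0],
  ],
)

```text
clock: 10.9
tcp_pos: [0.619, 0.1737, 0.3494]
orientation: [-0.336, 3.123, -0.0]
contact_force: [0.7, -0.6, 2.4]
grip_width: 0.0254
```

```bash
python3 - <<'E'
from h import *
F=[];P=[]
for i in range(24):
    im=grab_frame("side");o=get_obs();F.append(o['contact_force']);P.append(o['tcp_pos'])
print(np.mean(F,0),np.std(F,0),np.mean(P,0),o['grip_width'],o['clock'])
b=cv2.resize(im[110:185,285:360],(600,600),interpolation=cv2.INTER_CUBIC)
cv2.imwrite("pics/c8.png",b[:,:,::-1])
E
```

```text
[ 1.50979293 -0.62547013  2.06977364] [0.42076599 0.4364712  0.60483307] [0.61899384 0.17365631 0.3493757 ] 0.02542106537394662 12.1
```

View pics/c8.png

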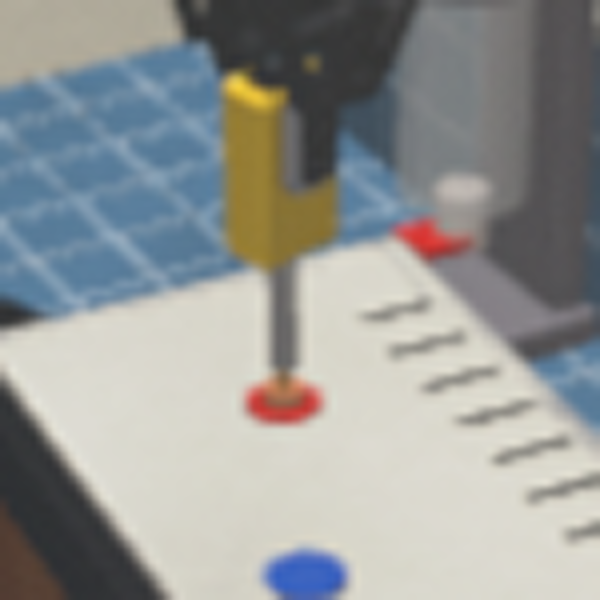

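The tip is on the spot and partly pushed in. I'll check the centring along the view depth more exactly.

```bash
python3 - <<'E'
from h import *
s=np.mean([grab_frame("side").astype(float) for _ in range(2)],0)
print(s[155:166,319:322].mean(1).astype(int).tolist())
print(s[155:166,314:327,1].astype(int))
p=get_obs()['tcp_pos']
for c,nm in((p,"tcp"),((.6211,.1756),"spot side-cam")):
    v=np.array([.488,.873]);x=np.array(c[:2])
    for r,z in((.009,.172),(.009,.178),(.016,.172)): print(nm,r,z,proj("side",[*(x+v*r),z]).round(2),proj("side",[*(x-v*r),z]).round(2))
E
```

```text
[[114, 112, 110], [148, 136, 121], [162, 123, 94], [179, 120, 82], [170, 112, 81], [146, 93, 71], [192, 66, 58], [186, 89, 84], [210, 197, 186], [217, 216, 205], [217, 215, 204]]
[[213 213 215 216 180 115 103 120 177 214 215 215 214]
 [213 214 216 216 196 145 110 154 202 216 216 215 214]
 [213 214 213 201 170 130 105 135 174 200 214 215 215]
 [214 199 162 131 130 124 114 123 128 131 163 199 215]
 [215 180 106  77  98 112 113 113  98  78 117 181 216]
 [214 171  80  61  81  94  95  90  77  61  93 171 215]
 [213 180 109  68  64  68  67  65  65  76 128 189 216]
 [215 208 182 136 100  91  84  92 115 162 199 213 216]
 [215 216 213 202 198 196 196 198 201 209 217 216 216]
 [215 214 215 215 216 216 217 217 216 217 216 216 216]
 [215 214 213 213 213 214 215 216 216 216 216 215 215]]
tcp 0.009 0.172 [319.64 158.69] [319.66 161.64]
tcp 0.009 0.178 [319.62 157.16] [319.64 160.09]
tcp 0.016 0.172 [319.63 157.56] [319.67 162.8 ]
spot side-cam 0.009 0.172 [319.91 158.25] [319.94 161.18]
spot side-cam 0.009 0.178 [319.9  156.72] [319.92 159.64]
spot side-cam 0.016 0.172 [319.91 157.12] [319.94 162.34]
```

The readings are mostly consistent with the foot being about 1.5–3 mm too far from the camera. I'll lift, take a force baseline, shift by 1.5 mm and press again.

Call:
jog_arm(
  plan=[
    [[0,0,0.8],0],
    [[0,0,0.6],0],
    [[-0.08,-0.16,0],0],
    [[0,0,0],0],
    [[0,0,0],0],
    [[0,0,0],0],
  ],
)

```text
clock: 12.8
tcp_pos: [0.6178, 0.1721, 0.3629]
orientation: [0.336, -3.123, 0.0]
contact_force: [0.4, 1.0, -2.3]
grip_width: 0.0257
```

```bash
python3 - <<'E'
from h import *
F=[];P=[]
for i in range(24):
    im=grab_frame("side");o=get_obs();F.append(o['contact_force']);P.append(o['tcp_pos'])
print(np.mean(F,0),np.mean(P,0),o['clock'])
E
```

```text
[ 0.07812715 -0.21504119 -1.14067207] [0.6181049  0.17209358 0.36327948] 14.0
```

Call:
jog_arm(
  plan=[
    [[0,0,-0.5],0],
    [[0,0,-0.3],0],
    [[0,0,-0.2],0],
    [[0,0,-0.2],0],
    [[0,0,-0.2],0],
    [[0,0,0],0],
    [[0,0,0],0],
    [[0,0,0],0],
  ],
)

```text
clock: 14.8
tcp_pos: [0.6183, 0.1721, 0.3496]
orientation: [-0.336, 3.123, 0.0]
contact_force: [0.2, -0.6, 1.7]
grip_width: 0.0256
```

```bash
python3 - <<'E'
from h import *
F=[];P=[];I=[]
for i in range(24):
    im=grab_frame("side");o=get_obs();F.append(o['contact_force']);P.append(o['tcp_pos']);I.append(im.astype(float))
print(np.mean(F,0),np.mean(P,0),o['grip_width'],o['clock'])
s=np.mean(I,0); print(s[155:165,319:322].mean(1).astype(int).tolist())
b=cv2.resize(np.hstack([im[130:180,295:345],grab_frame("top")[140:190,250:300]]),(800,400),interpolation=cv2.INTER_CUBIC)
cv2.imwrite("pics/c9.png",b[:,:,::-1])
E
```

```text
[1.09550823 0.28228716 2.03820555] [0.61821302 0.17210613 0.34941853] 0.025632784165576947 16.0
[[114, 112, 110], [142, 132, 119], [157, 125, 98], [164, 115, 80], [182, 119, 84], [151, 97, 74], [173, 72, 60], [179, 90, 84], [210, 197, 186], [217, 216, 205]]
```

View pics/c9.png

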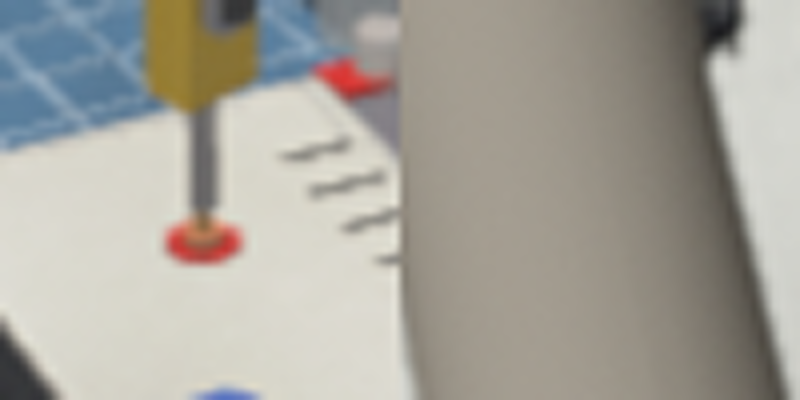

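The tip force is 3.18 N above the held baseline, about 8–9 mm of travel. The foot sits centred with red visible all round, and the probe is still gripped. Handing in.

```bash
python3 -c "
from bench import *
print(hand_in())"
```

```text
the job is handed in; nothing more can be done
None
```

I shut the warmer door onto its catch, lifted the small yellow probe from its stand and pressed it upright on the red spot. I handed in at about 16 s with the probe still gripped. The hand-in reported no verdict.

- **Door:** The push force rose to 11 N and fell to 4 N as the catch snapped in. It then rose to 17.6 N against the stop, and the door looked flush in the picture.
- **Pressing:** The spring force was 3.2 N above the held baseline, meaning about 8.7 mm pushed in. The arm's position gives about 8.1 mm, and half way is 8 mm.
- **Centring:** In the side view there is red all round the foot. At the first press the checks disagreed: the side view showed the foot about 2–3 mm too far from the camera, while position tracking said it was centred to about 2 mm. I lifted, shifted about 1.8 mm and pressed again. I estimate it is now within about 2 mm. The arm blocks the top camera there, so it could not confirm this.
- **Other things:** I didn't touch anything else on purpose, but made no separate check of the bystanders at the end.

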